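# Load a battery tube and start its screw cap without cross-threading

## Robot

A 6-joint arm with a two-finger parallel gripper is mounted at the origin on a cart in front of the work surface, level with it; the furniture and walls round the work are solid. World frame = base frame: x ahead of the robot, y to its left, z up, the work surface at z = 0. Lengths are in mm, angles in rad, forces in N, time in s.
With the tool pointing down it reaches from about 400 to 925 mm from the base axis. Payload 12.5 kg.
Tool frame: the origin (TCP) lies at the very end of the fingers, on their centre line; the grasp point (between the pads) lies 19 mm behind it; z points along the fingers, y is the line along which they close (so a half turn about z gives the same grasp; the last joint's range is limited). The gripper opens to 95 mm and grips with 3 to 60 N. Pads are 20 mm wide; open, the fingers measure 119 mm over their backs; the gripper's body (75 mm by 180 mm) begins 59 mm behind the grasp point.
Start: joints at [0.556, 0.491, 1.559, -0, 1.092, -0.106], TCP at [492.979, 384.212, 214.661] pointing down, gripper open.
Joint ranges: [-3.1, 3.1], [-0.84, 2.19], [0.05, 2.79], [-1.13, 4.28], [0.06, 2.93], [-2.69, 2.69]. Speed limits (rad/s): [2.22, 2.22, 2.79, 3.14, 3.14, 3.14].

## Interface

Orientations are given as [roll, pitch, yaw] about the fixed x, y, z axes, in that order (R = Rz(yaw) Ry(pitch) Rx(roll)).
In Python, from cell import env gives the robot as it stands.
- The arm moves only by the tool nudge_tcp, called after "Emit:" in YAML: its name, and indented under it one key for each argument. Schema: {"type":"object","properties":{"offsets":{"type":"array","items":{"type":"array","items":{"type":"number"},"minItems":5,"maxItems":5},"minItems":1,"maxItems":5},"only":{"type":"string"},"quiet":{"type":"boolean"},"lines":{"type":"string"}},"required":["offsets"],"additionalProperties":false}. offsets is a list of rows, 1 to 5 of them, each of 5 numbers: dx, dy, dz in cm, then a turn about the tool's z in units of 0.05 rad, then the opening from 0.0 (shut) to 1.0 (fully open); each row is the pose to reach, as a shift and turn from the pose commanded when the call began, along the tool's axes at that moment; what a row does not reach only later rows make up. A row lasts 1/12 s, in which the tool goes at most 41.7 mm and 0.125 rad, less where a joint would pass 70% of its speed; a pose out of reach is approached as far as the arm can. The fingers move at their own pace and stop on an object; the grip force is fixed at half the most. Time passes only in rows, so rows that do not move let the fingers close. The tool returns the time, the measured TCP pose, the force, the opening and the grip force at its end. only (a regular expression) keeps the lines of the reply that match it, lines (a string "A,B") keeps lines A to B, and quiet returns only ok. Input that does not fit is refused with a message, and nothing moves.
- env.state(): the state, without advancing time (a new reading comes with each control period).
- env.read_camera(name): name is "scene" or "side" or "wrist"; returns (picture, depth): 480x640x3 uint8, red, green, blue; 480x640 float32, mm along the optical axis (not along the pixel's ray), 0 where there is no reading.
- env.camera_info(name): a dict with "vertical_fov" (degrees; the focal length in pixels is half the picture's height over the tangent of half this angle, whatever the lens; pixels are square), "cx", "cy" (the principal point, pixels), "origin" and "attitude" of the camera in the world. Camera axes: x right, y down, z forward; pixel columns grow to the right and rows downward; lengths in mm; the calibration is good to about 2 mm. A picture is of the moment at which its call begins: read the wrist's pose just before it. camera_info takes no time and is no camera call; for the wrist camera it gives the pose at the moment of the call.
- env.job_done(): hands the job in; it is judged then, once.
The state is a dict: "t": time; "joints": joint angles; "qvel": joint speeds; "tau": joint torques, N m; "eef_pos": TCP position; "tcp_rot": TCP orientation; "ft_force": force on the tool from outside, world axes, zero at the start; "moment": the same for the moment, N m; "opening": opening from 0.0 (shut) to 1.0 (fully open); "grip_force": force on a finger pad.
Only numpy, scipy, OpenCV 4.12 (cv2) and the standard library are available. Lean on these libraries where they do the work, as an engineer would, in place of code of your own. Each camera call takes 0.05 s, during which the arm holds its last target. There are 200 camera calls.

## Task

Take the battery cell out of its slanted rest, drop it into the upright battery tube, and close the tube with the black screw cap. First set the cap level on the neck with its grip bar crosswise to the two start marks on the foot, so that it rests on top of the thread; turn it backward (counter-clockwise from above), keeping it down on the thread, until the bar is in line with the marks and the cap drops into the thread start; then screw it forward (clockwise) until it stops, and let go. Leave the tin, the reel, the tape roll and the cutters where they are.

Things in the scene. Friction and masses are not known exactly. Their poses are not given: they have to be found in the camera images.
- housing: Aluminium tube fixed upright on a dark steel foot 90x90x12 mm. Origin: centre of the foot's underside, on the tube's axis, z up. Tube 46 mm across, flange 60 mm across with its top at z 42, above it the neck, 30 mm across, bevelled rim at z 68. Bore 20 mm across, floor at z 12, so a 50 mm cell ends 6 mm below the rim. Two start marks: white ribs on the foot's +x and -x edges.
- neck_rim (a point): Centre of the mouth of the tube's bore, at the height of the neck's rim, z 68 mm.
- thread_top (a point): On the tube's axis at the level tops of its two thread ridges, z 64 mm. The ridges are 40 mm across, on the two sides of the neck; between them are two gaps, 29 degrees to either side of +x and of -x (the marks), with a floor at z 54. From each gap a groove under the ridge leads clockwise from above, 2.5 mm down, to a solid stop. Hard thread, no spring, turns freely.
- cap: Loose black screw cap, about 60 g, standing on its open side on the bench at first, any yaw. Origin: centre of its lower rim, z up through its top. Skirt 50 mm across outside, 42.8 inside, 31 mm high to the flat top; on it an aluminium grip bar 46 mm long (along x), 14 mm thick (y), 24 mm high: 55 mm over all. The same after a half turn. Held in a gripper it does not fall: it must be let down.
- bar_a (a point): Middle of the end of the grip bar on the cap's +x side, 23 mm from its axis, 43 mm above its lower rim. Inside the skirt, below each end of the bar, a lug sticks in, 28 degrees wide, 4 mm high, underside 8 mm above the lower rim; 1.3 mm of play round the neck.
- bar_b (a point): Middle of the other end of the bar, on the -x side. Heights of the cap's origin above the foot's underside when on the tube: 56 mm resting on top of the thread (bar more than 15 degrees off the marks); 46 mm dropped into the start (bar within 15 degrees of the marks); 43.5 mm screwed home, with the bar 85 degrees clockwise of the marks, against the stop.
- cell_mid (a point): Centre of the battery cell, a round AA cell 14 mm across, 50 mm long, 23 g; its y axis runs along the cell. At first it sits in the rest, its upper end leaning 30 degrees toward the rest's -x side (roughly toward the robot), 28 mm of it sticking out of the hole along its axis. Either end may go into the tube first.
- cell: The same battery cell; origin on its side, 7 mm from its centre.
- cell_rest: Slanted rest for the cell, fixed: steel foot 70x50x4 mm with a grey block 34x34x26 mm tipped 30 degrees so that its hole (16 mm across, 22 mm deep) faces up and toward its -x side. Origin: centre of the foot's underside; the hole's mouth is at x -13, z 37 mm.
- flux_tin: Bystander: round tin 51 mm across, 19 mm high; origin at the centre of its underside.
- tape_blue: Bystander: roll of tape 58 mm across, 18 mm high; origin at the centre of its underside.
- solder_reel: Bystander: reel 55 mm across, 38 mm high; origin at the centre of its underside.
- side_cutters: Bystander: side cutters 114x60x13 mm lying flat; origin at the centre of the underside.

How it is judged:
By the outcome, as a careful person would: the job done as asked, in the order asked, and still so for the second after the job is handed in, with the robot touching nothing.
It also fails if it takes over 58 s, if anything falls off the work surface, if the arm or the gripper's body presses on something with over 40 N, if the wrist force passes 120 N, or if a joint passes its speed limit or range.

## Working session

There is one attempt and no reset: what is moved stays moved. The work goes in short steps, Python scripts to look and compute and a tool call to move; the robot and the scene stay as the last step left them, time stands still between calls to the robot, and variables do not carry over. Pictures are saved under pics/ and viewed, at most 12 in all, crops included, and the job is handed in when it is done.

```bash
ls; mkdir -p pics; python3 - <<'E'
from cell import env
import cv2,numpy as np
for n in ["scene","side"]:
    i=env.camera_info(n); print(n,i)
    p,d=env.read_camera(n); cv2.imwrite(f"pics/{n}0.png",p[:,:,::-1]); np.save(f"pics/{n}0.npy",d)
print(env.state())
E
```

```text
cell.py
pics
scene {'vertical_fov': 43.94810333663153, 'cx': 317.2187812625923, 'cy': 240.47289792177057, 'origin': array([  78.14359418, -936.68761733,  570.03703509]), 'attitude': array([-2.03383946, -0.0220425 , -0.54471078])}
side {'vertical_fov': 49.0784868652138, 'cx': 322.03406624373224, 'cy': 246.21813972262214, 'origin': array([ 120.0793481 , -948.01550018,  614.43041849]), 'attitude': array([-2.07347722, -0.02296521, -0.46799984])}
{'t': 0.1, 'joints': array([ 5.56396335e-01,  4.91484311e-01,  1.55937221e+00, -2.32824327e-05,
        1.09169289e+00, -1.05605991e-01]), 'qvel': array([-0.00378419, -0.00198119, -0.00029109,  0.00118938, -0.0015683 ,
        0.00102325]), 'tau': array([ 2.22499235e-03, -6.13624835e+01, -2.58605093e+01,  6.93631684e-02,
        4.70448600e-02, -7.58837746e-05]), 'eef_pos': array([492.79309389, 384.08721639, 214.13509705]), 'tcp_rot': array([-3.14063905e+00, -8.03158141e-05,  2.23280936e+00]), 'ft_force': array([-0.38767456,  0.61690801,  0.14767572]), 'moment': array([-0.00480729, -0.03263991,  0.02375356]), 'grip_force': 0.0, 'opening': 1.0003657077734749}
```
View pics/scene0.png

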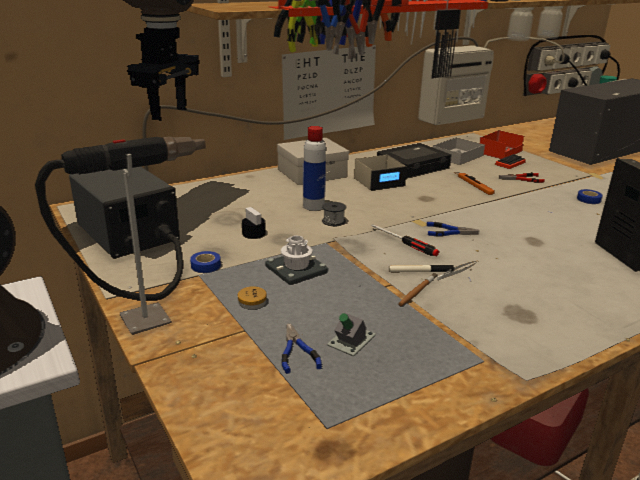

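View pics/side0.png

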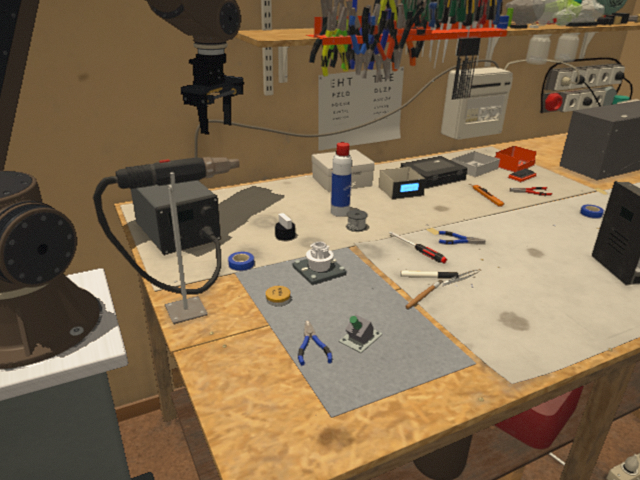

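The scene shows the cap at (253,223), the tube at (297,262), the rest with the green cell end at (350,330), the tin at (252,296), the tape at (206,261), the reel at (334,213) and the cutters at (300,350). I'll get rough positions from depth.

```bash
cat > h.py <<'E'
import numpy as np,cv2
from cell import env
from scipy.spatial.transform import Rotation as R
def cam(n):
    i=env.camera_info(n); f=240/np.tan(np.radians(i['vertical_fov'])/2)
    return f,i['cx'],i['cy'],np.array(i['origin']),R.from_euler('xyz',i['attitude']).as_matrix()
def cast(c,uv,z):
    f,cx,cy,o,M=c; uv=np.atleast_2d(uv).astype(float)
    d=np.c_[(uv[:,0]-cx)/f,(uv[:,1]-cy)/f,np.ones(len(uv))]@M.T
    return o+d*((z-o[2])/d[:,2])[:,None]
def cloud(c,dep):
    f,cx,cy,o,M=c; v,u=np.mgrid[:dep.shape[0],:dep.shape[1]]
    return o+(np.stack([(u-cx)/f,(v-cy)/f,np.ones(dep.shape)],-1)*dep[...,None])@M.T
def proj(c,P):
    f,cx,cy,o,M=c; q=(np.atleast_2d(P)-o)@M; return np.c_[f*q[:,0]/q[:,2]+cx,f*q[:,1]/q[:,2]+cy]
def totool(dw):
    s=env.state(); return R.from_euler('xyz',s['tcp_rot']).as_matrix().T@np.array(dw)
E
python3 - <<'E'
from h import *
np.set_printoptions(precision=1,suppress=True)
pts=dict(cap=(253,228),housing=(296,250),cell=(345,320),rest=(350,335),tin=(252,296),tape=(206,262),reel=(334,206),bottle=(315,130),cut=(300,350))
c=cam("scene");P=cloud(c,np.load("pics/scene0.npy"))
for k,(u,v) in pts.items(): print(k,P[v,u])
p,d=env.read_camera("wrist");cv2.imwrite("pics/w0.png",p[:,:,::-1])
print(cam("wrist"),env.state()['eef_pos'])
E
```

```text
cap [561.8 100.9  28.5]
housing [567.4 -74.2  54.5]
cell [ 514.2 -320.1   60.2]
rest [ 523.2 -322.6   31. ]
tin [ 447.5 -132.1   21. ]
tape [423.8  20.5  21.4]
reel [766.  102.4  37. ]
bottle [757.2 177.8 195.6]
cut [ 455.8 -285.7    3.3]
(np.float64(335.60869337759436), 323.4968809271757, 247.2880389161702, array([448.1, 442. , 384.9]), array([[ 0.8,  0.6,  0.2],
       [ 0.6, -0.8, -0.2],
       [-0. ,  0.3, -1. ]])) [492.8 384.1 214.2]
```

View pics/w0.png

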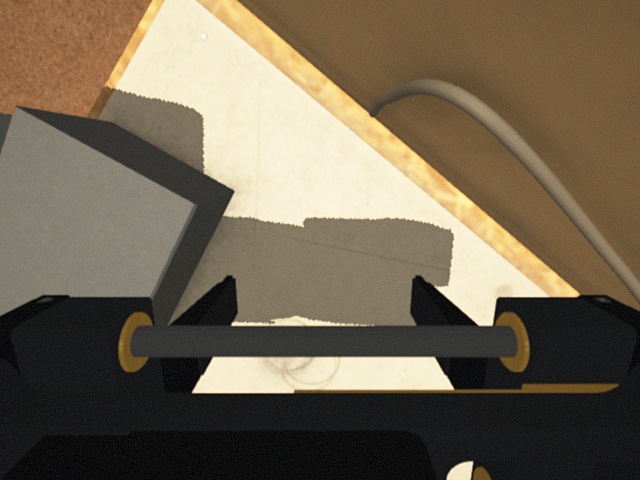

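The wrist view shows only bench, a grey box at left and the fingertips at (230,285) and (418,285). Next I check tall obstacles on the way to the work area.

```bash
python3 - <<'E'
from h import *
np.set_printoptions(precision=1,suppress=True)
c=cam("scene");P=cloud(c,np.load("pics/scene0.npy"));
for n,(a,b,x,y) in dict(gun=(130,185,60,210)).items():
    Q=P[a:b,x:y].reshape(-1,3); Q=Q[(Q[:,2]>120)&(Q[:,1]>-500)&(Q[:,1]<500)]
    print(n,Q.min(0),Q.max(0)); 
    for xx in range(100,700,50):
        q=Q[(Q[:,0]>xx)&(Q[:,0]<xx+50)]
        if len(q): print(xx,q[:,1].min(),q[:,1].max(),q[:,2].max())
s=env.state();print(totool([550-s['eef_pos'][0],-10-s['eef_pos'][1],60]))
E
```

```text
gun [ 184.2 -110.3  120.1] [462.6 499.  310.8]
150 -97.93257237117462 -71.08421332372995 304.09587808914154
200 -101.91128129534718 -72.8836732784589 307.1140546201444
250 -110.33149011573664 335.75336056735944 310.82179121630406
300 -102.89478303003091 327.6957928667067 309.25207315061414
350 -96.91400480219943 312.26434209958904 303.29763290639926
400 182.28961486599303 278.8835243820164 128.85648432942293
450 498.95209389731974 498.95209389731974 136.21614418926288
[-346.  -197.2  -59.9]
```

The manual's scale: shifts go in cm and turns go in units of 0.05 rad. Converting my numbers, -337 mm is -33.7, -171 mm is -17.1, -0.9 rad is -18.

Emit:
nudge_tcp:
  offsets:
    - [-33.7, -17.1, -4.6, -18, 1]
    - [-33.7, -17.1, -4.6, -18, 1]
    - [-33.7, -17.1, -4.6, -18, 1]
    - [-33.7, -17.1, -4.6, -18, 1]
    - [-33.7, -17.1, -4.6, -18, 1]

```text
t: 0.57
eef_pos: [530.6, 190.6, 238.6]
tcp_rot: [-3.141, -0.0, 2.83]
ft_force: [-0.3, 0.4, -0.3]
opening: 0.999
grip_force: 0.0
```

```bash
python3 -c "
from h import *
s=env.state();print(s['joints'],totool(np.array([565,13,260])-s['eef_pos']),s['tcp_rot'])"
```

```text
[ 2.27785435e-01  3.79717841e-01  1.68055838e+00 -1.90612702e-06
  1.08152198e+00 -1.03097093e+00] [ -87.29237545 -158.49528119  -21.44023185] [-3.14148556e+00 -1.75459004e-04  2.82955358e+00]
```

In the tool's units: -158 mm is -15.8, -87 mm is -8.7, -0.31 rad is -6.2.

Emit:
nudge_tcp:
  offsets:
    - [-8.7, -15.8, -2.1, -6.2, 1]
    - [-8.7, -15.8, -2.1, -6.2, 1]
    - [-8.7, -15.8, -2.1, -6.2, 1]
    - [-8.7, -15.8, -2.1, -6.2, 1]
    - [-8.7, -15.8, -2.1, -6.2, 1]

```text
t: 0.98
eef_pos: [564.3, 11.3, 259.9]
tcp_rot: [-3.141, 0.001, 3.132]
ft_force: [-0.4, 0.1, 0.3]
opening: 0.998
grip_force: 0.0
```

```bash
python3 - <<'E'
from h import *
c=cam("wrist");p,d=env.read_camera("wrist");s=env.state();print(s['joints'],s['eef_pos'],s['tcp_rot'])
import pickle;pickle.dump((c,p,d),open("pics/w1.pkl","wb"));cv2.imwrite("pics/w1.png",p[:,:,::-1])
E
```

```text
[-9.94668083e-02  3.60937522e-01  1.64914898e+00 -1.27791704e-03
  1.13030076e+00 -1.65837137e+00] [564.94285235   9.53240977 260.01965068] [-3.14033510e+00  1.09930269e-03  3.13024578e+00]
```

View pics/w1.png

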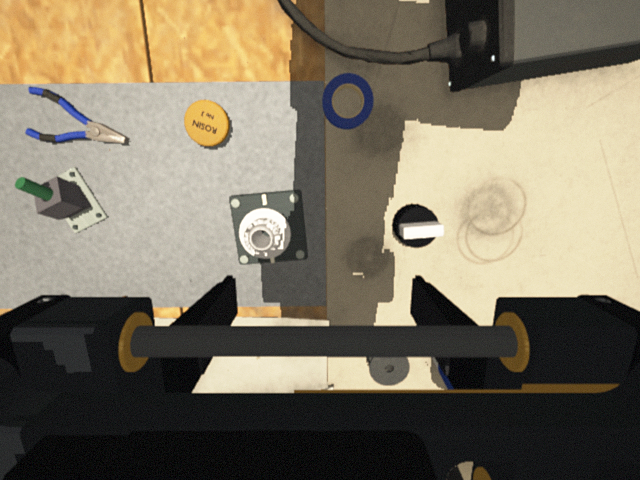

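The picture shows the tube mouth at (262,236) with a white mark at (264,200), the cap at (416,226) with its bar roughly horizontal, the rest at (65,200) with the green cell end at (32,188), the tin at (207,123), the tape at (348,100) and the cutters at (85,120). Now I fit from the depth.

```bash
python3 - <<'E'
from h import *
import pickle
np.set_printoptions(precision=2,suppress=True)
c,p,d=pickle.load(open("pics/w1.pkl","rb"));P=cloud(c,d)
def sel(u0,v0,u1,v1,z0,z1,name,extra=None):
    Q=P[v0:v1,u0:u1];m=(Q[...,2]>z0)&(Q[...,2]<z1)
    if extra is not None:m&=extra(p[v0:v1,u0:u1].astype(int))
    mm=m.astype(np.uint8);n,l,st,_=cv2.connectedComponentsWithStats(mm);k=1+np.argmax(st[1:,4]);m=l==k
    q=Q[m];r=cv2.minAreaRect(q[:,:2].astype(np.float32));print(name,len(q),q.mean(0),r);return q
print('bench z',np.median(P[150:180,230:290,2]),np.median(P[240:260,450:490,2]))
sel(380,190,460,260,50,60,'bar')
sel(380,190,460,260,27,36,'captop')
q=sel(215,170,320,280,64,72,'rim')
e=cv2.fitEllipse(q[:,:2].astype(np.float32)) ;print(e)
sel(215,170,320,275,7,17,'foot')
sel(215,170,320,275,38,46,'flange')
sel(215,170,320,275,60,72,'neck')
sel(5,150,120,240,1.5,8,'restfoot')
g=lambda a:(a[...,1]>a[...,0]*1.4)&(a[...,1]>a[...,2]*1.2)
q=sel(5,150,120,240,20,90,'cell',g);print(q.min(0),q.max(0),(q-q.mean(0)).std(0)); print(np.linalg.svd(q-q.mean(0),full_matrices=False)[2][0])
# marks: bright low-saturation within foot
for (a,b) in [((250,188),(280,212)),((250,258),(290,268))]:
    I=p[a[1]:b[1],a[0]:b[0]].astype(int);m=(I.min(2)>170).astype(np.uint8)
    n,l,st,ce=cv2.connectedComponentsWithStats(m)
    for k in range(1,n):
        if st[k,4]>8:
            uv=ce[k]+a;print('mark',uv,st[k],cast(c,uv,14))
E
python3 -c "
import cv2;i=cv2.imread('pics/w1.png')
a=cv2.resize(i[175:275,215:315],None,fx=4,fy=4,interpolation=2);b=cv2.resize(i[150:250,5:105],None,fx=4,fy=4,interpolation=2)
cv2.imwrite('pics/z1.png',cv2.hconcat([a,b]))"
```

```text
bench z 3.688178450872954 3.7106983173816843
bar 526 [573.39 123.53  57.82] ((574.13720703125, 124.37899780273438), (14.286943435668945, 45.635047912597656), 4.632909297943115)
captop 784 [570.64 122.04  34.19] ((573.6458129882812, 123.076171875), (48.02883529663086, 49.77543258666992), 88.23294830322266)
rim 609 [576.75 -57.28  68.44] ((577.1990356445312, -57.75295639038086), (34.51740264892578, 39.71055221557617), 3.1086184978485107)
((577.1510620117188, -57.5269660949707), (29.88622283935547, 34.67875289916992), 4.002398490905762)
foot 2502 [569.43 -52.38  15.29] ((577.8653564453125, -57.898643493652344), (90.71023559570312, 90.23580169677734), 4.3144755363464355)
flange 627 [574.26 -53.59  45.18] ((577.50634765625, -57.57866668701172), (59.23933792114258, 59.27859115600586), 44.260276794433594)
neck 653 [576.61 -57.44  68.01] ((577.1990356445312, -57.75295639038086), (34.51740264892578, 39.71055221557617), 3.1086184978485107)
restfoot 7915 [ 532.75 -317.31    4.  ] ((535.4837036132812, -321.5284423828125), (167.40841674804688, 112.34037780761719), 89.39959716796875)
cell 414 [ 521.19 -307.74   56.03] ((520.6187133789062, -309.49737548828125), (27.485061645507812, 12.532088279724121), 33.2544059753418)
[ 508.69 -320.85   38.26] [ 534.57 -300.6    68.82] [5.98 4.22 7.78]
[ 0.53  0.35 -0.77]
mark [262.73 189.37] [  0   0  30   5 107] [[528.72 -62.65  14.  ]]
mark [263.83 199.12] [12  6  5 11 41] [[540.67 -61.97  14.  ]]
mark [263.68 209.88] [ 1 20 26  4 74] [[554.04 -62.92  14.  ]]
mark [257.33 266.  ] [ 4  7  7  3 15] [[627.51 -75.36  14.  ]]
```

View pics/z1.png

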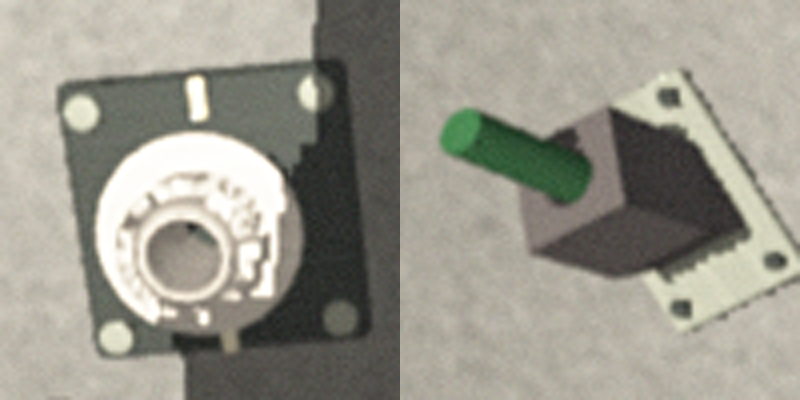

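The crops show the tube foot tilted a few degrees, with its marks near the picture's vertical, and the cell leaning up-left out of the rest, its end at full-picture (20.5,182.5). Depth sits about 3.3 mm high. I move above the rest with the tool's x along the rest's x (about 33°).

In the tool's units: -320 mm is -32, 90 mm is 9, 2.55 rad is 51.

Emit:
nudge_tcp:
  offsets:
    - [3, -32, 9, 51, 1]
    - [3, -32, 9, 51, 1]
    - [3, -32, 9, 51, 1]
    - [3, -32, 9, 51, 1]
    - [3, -32, 9, 51, 1]
  quiet: true

```text
ok
```

```bash
python3 -c "
from h import *
s=env.state();print(s['tcp_rot'][2],s['eef_pos'],totool(np.array([530,-310,165])-s['eef_pos']))"
```

```text
2.5024712987517455 [ 542.94750705 -186.14807616  202.69595282] [ -63.48758793 -107.13290403   37.68008615]
```

In the tool's units: -107 mm is -10.7, -63 mm is -6.3, 1.92 rad is 38.4.

Emit:
nudge_tcp:
  offsets:
    - [-6.3, -10.7, 3.8, 38.4, 1]
    - [-6.3, -10.7, 3.8, 38.4, 1]
    - [-6.3, -10.7, 3.8, 38.4, 1]
    - [-6.3, -10.7, 3.8, 38.4, 1]
    - [-6.3, -10.7, 3.8, 38.4, 1]
  quiet: true

```text
ok
```

Emit:
nudge_tcp:
  offsets:
    - [0, 0, 0, 26, 1]
    - [0, 0, 0, 26, 1]
    - [0, 0, 0, 26, 1]
    - [0, 0, 0, 26, 1]
    - [0, 0, 0, 26, 1]
  quiet: true

```text
ok
```

Emit:
nudge_tcp:
  offsets:
    - [0, 0, 0, 13, 1]
    - [0, 0, 0, 13, 1]
    - [0, 0, 0, 13, 1]
    - [0, 0, 0, 13, 1]
    - [0, 0, 0, 13, 1]

```text
t: 2.7
eef_pos: [530.9, -307.9, 165.0]
tcp_rot: [-3.141, 0.0, 0.627]
ft_force: [-0.8, 0.6, 0.2]
opening: 0.998
grip_force: 0.0
```

```bash
python3 - <<'E'
from h import *
np.set_printoptions(precision=2,suppress=True)
c=cam("wrist");p,d=env.read_camera("wrist");s=env.state();print(s['joints'],s['eef_pos'],s['tcp_rot'])
import pickle;pickle.dump((c,p,d),open("pics/w2.pkl","wb"));cv2.imwrite("pics/w2.png",p[:,:,::-1])
P=cloud(c,d);I=p.astype(int)
g=(I[...,1]>I[...,0]*1.4)&(I[...,1]>I[...,2]*1.2)&(P[...,2]>15)
n,l,st,_=cv2.connectedComponentsWithStats(g.astype(np.uint8));k=1+np.argmax(st[1:,4]);q=P[l==k];print('cell',st[k],q.mean(0),np.linalg.svd(q-q.mean(0),full_matrices=False)[2][0],cv2.minAreaRect(q[:,:2].astype(np.float32)))
near=np.hypot(P[...,0]-535,P[...,1]+300)<60
m=near&(P[...,2]>5)&(P[...,2]<10);n,l,st,_=cv2.connectedComponentsWithStats(m.astype(np.uint8));k=1+np.argmax(st[1:,4]);q=P[l==k];print('foot',st[k],q.mean(0),cv2.minAreaRect(q[:,:2].astype(np.float32)))
print('bench',np.median(P[near&(P[...,2]<5)][:,2]))
E
```

```text
[-0.63  0.53  1.64  0.    0.97  0.32] [ 530.95 -307.88  165.01] [-3.14  0.    0.62]
cell [312 236  19  36 503] [ 523.96 -309.98   58.37] [-0.14 -0.11 -0.98] ((551.7904052734375, -294.27569580078125), (94.92499542236328, 13.995549201965332), 29.53497314453125)
foot [ 296  182   62   77 1656] [ 552.1  -295.45    7.67] ((541.42236328125, -302.9317321777344), (69.80622863769531, 51.59235763549805), 24.288185119628906)
bench 3.657444206713251
```

View pics/w2.png

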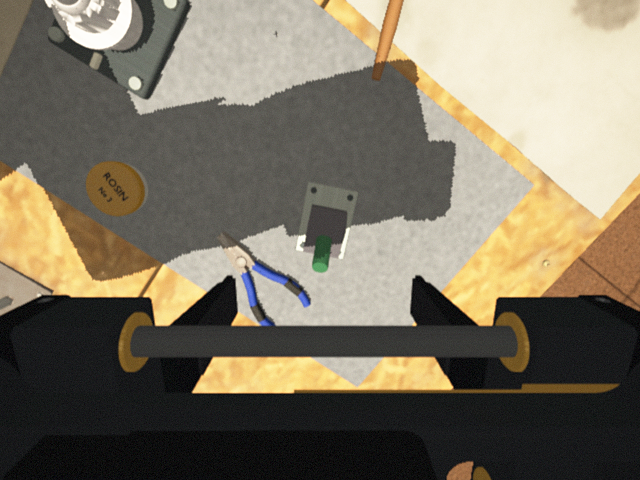

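The picture shows the rest at (327,220), with its foot rotated about 11° in the image and the green cell end near (320,264). The cutters are at (265,270), to the left of the rest. The foot fit gives a rest yaw of 24.3°, which I cross-check against the cell's end.

```bash
python3 - <<'E'
from h import *
import pickle
np.set_printoptions(precision=2,suppress=True)
c1,p1,d1=pickle.load(open("pics/w1.pkl","rb"));c2,p2,d2=pickle.load(open("pics/w2.pkl","rb"))
print(cast(c1,(20.5,182.5),64.5))
o=np.array([541.4,-302.9]);a=np.radians(24.3);u=np.array([np.cos(a),np.sin(a)])
for x,z in ((-13,37),(-27,61.2)):
    X=np.r_[o+u*x,z+3.3];print(X,proj(c1,X),proj(c2,X))
P=cloud(c1,d1);near=np.hypot(P[...,0]-541,P[...,1]+303)<60
m=near&(P[...,2]>5)&(P[...,2]<10);n,l,st,_=cv2.connectedComponentsWithStats(m.astype(np.uint8));k=1+np.argmax(st[1:,4]);q=P[l==k];print(st[k],cv2.minAreaRect(q[:,:2].astype(np.float32)))
# scene cameras: green centroid rays at top end
for n in ("scene","side"):
    c=cam(n);p=cv2.imread(f"pics/{n}0.png")[:,:,::-1].astype(int);g=(p[...,1]>p[...,0]*1.4)&(p[...,1]>p[...,2]*1.2);g[:300]=0;g[360:]=0;g[:,:320]=0;g[:,380:]=0
    v,uu=np.nonzero(g);print(n,uu.mean(),v.mean(),len(uu), 'pred',proj(c,np.r_[o+u*-20.5,50]),cast(c,(uu.mean(),v.mean()),50))
    f=cam(n);print('housing rim px',proj(c,[577.4,-57.7,68]),'bar',proj(c,[574,124,55]))
s=env.state();print(s['eef_pos'],s['tcp_rot'][2],totool(np.array([*(o+u*-22),75])-s['eef_pos']))
E
```

```text
[[ 514.2 -313.3   64.5]]
[ 529.55 -308.25   40.3 ] [[ 46.38 194.43]] [[323.67 242.  ]]
[ 516.79 -314.01   64.5 ] [[ 20.43 184.96]] [[320.35 264.63]]
[  57  166   51   68 1096] ((540.7866821289062, -303.36016845703125), (71.6453628540039, 55.78791809082031), 24.58429718017578)
scene 345.520325203252 321.1056910569106 123 pred [[346.21 321.17]] [[ 521.88 -310.66   50.  ]]
housing rim px [[296.38 238.97]] bar [[253.14 211.55]]
side 354.8941176470588 322.0 85 pred [[355.48 322.36]] [[ 522.3  -309.99   50.  ]]
housing rim px [[319.26 244.67]] bar [[284.72 217.18]]
[ 530.95 -307.88  165.01] 0.6178174243157804 [-10.18  -2.2   90.01]
```

Emit:
nudge_tcp:
  offsets:
    - [-1, -0.22, 4.1, 2.4, 0.5]
    - [-1, -0.22, 8.3, 3.88, 0.5]
    - [-1, -0.22, 9, 3.88, 0.5]
    - [-1, -0.22, 9, 3.88, 0.5]

```text
t: 3.08
eef_pos: [520.7, -311.4, 73.1]
tcp_rot: [-3.137, 0.002, 0.444]
ft_force: [0.3, -0.3, 1.3]
opening: 0.774
grip_force: 0.0
```

```bash
python3 -c "
from h import *
s=env.state();a=np.radians(24.3);print(s['tcp_rot'],a,totool(np.array([541.2-22*np.cos(a),-303-22*np.sin(a),41])-s['eef_pos']))"
```

```text
[-3.13685022e+00  2.33090011e-03  4.43770599e-01] 0.4241150082346221 [ 0.24019025  0.95985368 32.05977366]
```

In the tool's units: 32 mm is 3.2, 33 mm is 3.3, 0.01 rad is 0.2.

Emit:
nudge_tcp:
  offsets:
    - [0, 0.05, 3.2, 0.2, 0.4]
    - [0, 0.05, 3.3, 0.2, 0.3]
    - [0, 0.05, 3.3, 0.2, 0.0]
    - [0, 0.05, 3.3, 0.2, 0.0]
    - [0, 0.05, 3.3, 0.2, 0.0]

```text
t: 3.5
eef_pos: [522.7, -313.1, 44.4]
tcp_rot: [3.139, -0.001, 0.431]
ft_force: [-0.3, 0.7, -0.7]
opening: 0.426
grip_force: 0.0
```

Emit:
nudge_tcp:
  offsets:
    - [0, 0, 0, 0, 0]
    - [0, 0, 0, 0, 0]
    - [0, 0, 0, 0, 0]

```text
t: 3.75
eef_pos: [522.1, -312.8, 43.0]
tcp_rot: [3.141, -0.001, 0.43]
ft_force: [0.2, 0.2, -0.7]
opening: 0.218
grip_force: 0.0
```

In the tool's units: 1.5 mm is 0.15.

Emit:
nudge_tcp:
  offsets:
    - [0, 0, 0.15, 0, 0]
    - [0, 0, 0.15, 0, 0]
    - [0, 0, 0.15, 0, 0]
    - [0, 0, 0.15, 0, 0]

```text
t: 4.08
eef_pos: [522.0, -312.7, 41.3]
tcp_rot: [3.141, -0.0, 0.43]
ft_force: [-1.6, 0.7, 6.9]
opening: 0.14
grip_force: 31.4
```

Emit:
nudge_tcp:
  offsets:
    - [-0.5, 0, -0.87, 0, 0]
    - [-1, 0, -1.73, 0, 0]
    - [-1.5, 0, -2.6, 0, 0]
    - [-1.5, 0, -5.5, 0, 0]
    - [-1.5, 0, -9, 0, 0]

```text
t: 4.5
eef_pos: [506.7, -318.7, 130.8]
tcp_rot: [-3.138, 0.002, 0.429]
ft_force: [0.1, -0.5, -0.2]
opening: 0.143
grip_force: 30.0
```

```bash
python3 - <<'E'
from h import *
c=cam("wrist");p,d=env.read_camera("wrist");s=env.state();print(s['eef_pos'],s['tcp_rot'],s['opening'],s['joints'])
import pickle;pickle.dump((c,p,d),open("pics/w3.pkl","wb"));cv2.imwrite("pics/w3.png",p[:,:,::-1])
E
```

```text
[ 509.3084072  -320.47813851  138.65284675] [ 3.13523971 -0.00328486  0.42900836] 0.14162137408532346 [-6.71400201e-01  5.39469859e-01  1.70350722e+00  6.25933861e-05
  8.91463815e-01  4.70359049e-01]
```

View pics/w3.png

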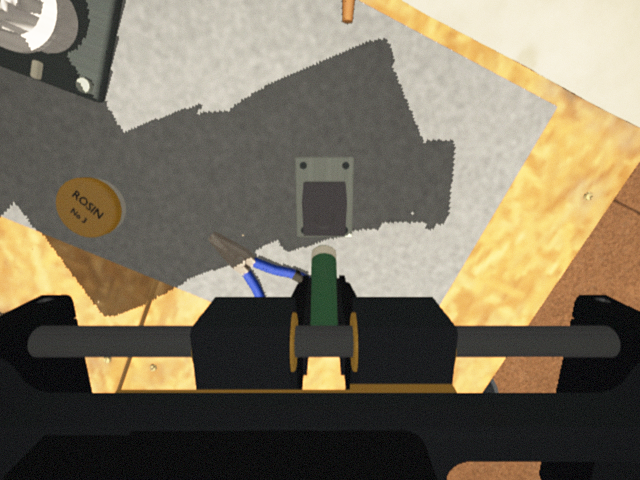

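The picture shows the cell held between the fingers, its lower end at (322,250) tilted toward tool +x, and the rest left in place. I'll use the held cell to calibrate the wrist camera against the tool.

```bash
python3 - <<'E'
from h import *
import pickle
np.set_printoptions(precision=2,suppress=True)
c,p,d=pickle.load(open("pics/w3.pkl","rb"));P=cloud(c,d);I=p.astype(int)
s=env.state();T=R.from_euler('xyz',s['tcp_rot']).as_matrix();e=s['eef_pos'];print(e)
c=cam("wrist");P=cloud(c,d) # still pose
Q=(P-e)@T
g=(I[...,1]>I[...,0]*1.3)&(I[...,1]>I[...,2]*1.1)&(np.abs(P[...,2]-e[2])<60)
for v in range(240,300,6):
    u=np.nonzero(g[v,290:350])[0]+290
    if len(u): print(v,u.min(),u.max(),Q[v,u].mean(0),Q[v,u[0],1],Q[v,u[-1],1])
for v in range(240,262,3): print(v,I[v,322],Q[v,322])
# tool-frame cam info
print((c[3]-e)@T)
# housing rim from scene/side cams by hough of neck: predicted vs bright centroid
pr=cloud(cam("scene"),np.load("pics/scene0.npy"))
for n in("scene","side"):
    P=cloud(cam(n),np.load(f"pics/{n}0.npy"));m=(np.hypot(P[...,0]-577,P[...,1]+58)<60)
    for z0,z1 in((5,18),(36,48),(62,74)):
        q=P[m&(P[...,2]>z0)&(P[...,2]<z1)];print(n,z0,len(q),q.mean(0),cv2.minAreaRect(q[:,:2].astype(np.float32)))
    print(np.median(P[m&(P[...,2]<5)],0))
E
```

```text
[ 509.31 -320.48  138.65]
258 313 334 [18.87 -0.67  7.26] -6.452779281106948 5.3121317840893125
264 312 335 [16.5  -0.58  3.8 ] -6.9519318557742755 5.798885216482894
270 312 335 [14.23 -0.58  0.35] -6.911999757231555 5.684073806221697
276 311 335 [11.98 -0.85 -2.88] -7.375201472374234 5.595608657559881
282 307 336 [10.03 -0.89 -6.63] -8.894832978469472 6.077452824740301
288 311 336 [ 7.78 -0.59 -9.34] -7.180402689543987 5.984421553960015
294 300 336 [  6.16  -1.3  -13.38] -11.492944521227367 5.9064283993990445
240 [122 118 113] [ -0.16  -1.96 126.99]
243 [211 208 191] [ -2.87  -1.97 126.54]
246 [170 159 136] [24.26 -1.42 12.88]
249 [174 164 139] [22.69 -1.42 12.21]
252 [160 154 131] [21.53 -1.41 10.09]
255 [42 75 46] [20.35 -1.4   8.12]
258 [46 78 46] [19.15 -1.4   6.34]
261 [45 79 51] [18.44 -1.39  3.09]
[  72.67   -0.52 -170.7 ]
scene 5 821 [566.35 -76.23  13.57] ((571.873046875, -57.982818603515625), (95.36180114746094, 116.71083068847656), 10.339568138122559)
scene 36 237 [570.72 -71.26  44.3 ] ((574.14599609375, -65.10018157958984), (52.94674301147461, 59.68373107910156), 63.982872009277344)
scene 62 171 [574.48 -63.51  67.06] ((574.1154174804688, -61.78453826904297), (35.22167205810547, 39.4526252746582), 50.40989303588867)
[551.01 -98.8    2.87]
side 5 638 [567.48 -76.35  13.22] ((573.4048461914062, -61.32904052734375), (98.6673355102539, 92.6650161743164), 2.5721325874328613)
side 36 192 [571.99 -71.34  43.8 ] ((575.8833618164062, -65.319580078125), (52.684017181396484, 59.85157775878906), 72.28356170654297)
side 62 131 [575.66 -64.11  66.65] ((576.826904296875, -61.037254333496094), (31.886911392211914, 40.3829460144043), 1.5416771173477173)
[552.17 -94.76   2.56]
```

```bash
python3 -c "
from h import *
s=env.state();print(totool(np.array([561.9,-64.2,115])-s['eef_pos']))"
```

```text
[ 154.35096429 -211.32661779   22.81792074]
```

Emit:
nudge_tcp:
  offsets:
    - [15.4, -21.1, -1, 0, 0]
    - [15.4, -21.1, -1, 0, 0]
    - [15.4, -21.1, -1, 0, 0]
    - [15.4, -21.1, -1, 0, 0]
    - [15.4, -21.1, -1, 0, 0]
  quiet: true

```text
ok
```

```bash
python3 -c "
from h import *
s=env.state();print(s['eef_pos'],totool(np.array([561.9,-64.2,115])-s['eef_pos']))"
```

```text
[ 549.58973033 -113.52295029  139.717935  ] [ 31.67498309 -39.76365237  24.71477032]
```

Emit:
nudge_tcp:
  offsets:
    - [3.17, -3.98, 0, 0, 0]
    - [3.17, -3.98, 2.4, 0, 0]
    - [3.17, -3.98, 2.4, 0, 0]
    - [3.17, -3.98, 2.4, 0, 0]

```text
t: 5.3
eef_pos: [561.5, -65.4, 114.8]
tcp_rot: [-3.141, 0.001, 0.431]
ft_force: [-0.4, -0.4, 0.6]
opening: 0.138
grip_force: 30.0
```

```bash
python3 - <<'E'
from h import *
np.set_printoptions(precision=2,suppress=True)
p,d=env.read_camera("wrist");s=env.state();c=cam("wrist")
import pickle;pickle.dump((c,p,d),open("pics/w4.pkl","wb"));cv2.imwrite("pics/w4.png",p[:,:,::-1])
T=R.from_euler('xyz',s['tcp_rot']).as_matrix();e=s['eef_pos'];print(e,s['tcp_rot'])
P=cloud(c,d);Q=(P-e)@T;m=(np.hypot(P[...,0]-577.4,P[...,1]+57)<60)
for z0,z1 in((8,19),(40,49),(66,76)):
    q=Q[m&(P[...,2]>z0)&(P[...,2]<z1)];print(z0,len(q),P[m&(P[...,2]>z0)&(P[...,2]<z1)].mean(0),cv2.minAreaRect(q[:,:2].astype(np.float32)))
E
```

```text
[561.84 -66.29 115.33] [3.14 0.   0.43]
8 5594 [588.26 -53.17  16.14] ((17.64218521118164, -0.06954193115234375), (90.10050964355469, 90.04707336425781), 20.27885627746582)
40 2290 [584.36 -55.59  46.2 ] ((18.599407196044922, -0.11919784545898438), (58.002197265625, 58.97411346435547), 1.1352483034133911)
66 1422 [580.6  -57.21  69.32] ((19.102882385253906, 0.07367706298828125), (33.48042678833008, 39.49786376953125), 11.718437194824219)
```

View pics/w4.png

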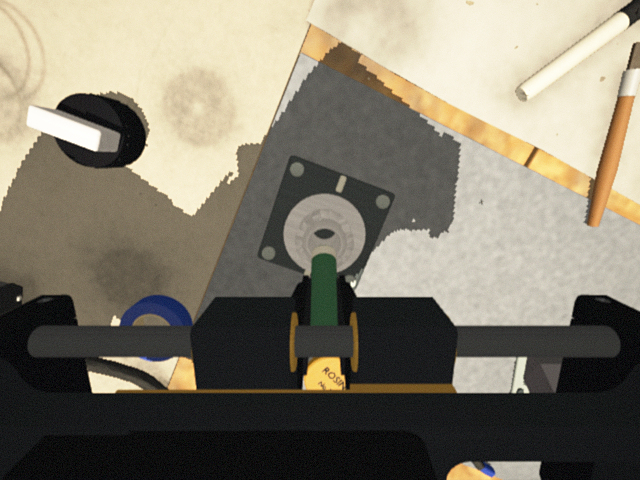

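The picture shows the cell's lower end just over the mouth at (323,245), laterally centred, with the foot's marks visible at (341,184). I lower it into the mouth.

The manual's scale: shifts go in cm and turns go in units of 0.05 rad. Converting my numbers, 24 mm is 2.4, 20 mm is 2.

Emit:
nudge_tcp:
  offsets:
    - [0.1, 0.06, 1.2, 0, 0]
    - [0.1, 0.06, 2, 0, 0]
    - [0.1, 0.06, 2.4, 0, 0]
    - [0.1, 0.06, 2.4, 0, 0]

```text
t: 5.68
eef_pos: [562.6, -66.3, 89.6]
tcp_rot: [-3.14, 0.001, 0.428]
ft_force: [-0.5, 0.3, -0.3]
opening: 0.137
grip_force: 30.0
```

Emit:
nudge_tcp:
  offsets:
    - [0, 0, 0.2, 0, 0]
    - [0, 0, 0.4, 0, 0]
    - [0, 0, 0.6, 0, 0]
    - [0, 0, 0.6, 0, 0]

```text
t: 6.02
eef_pos: [563.1, -65.6, 84.5]
tcp_rot: [-3.141, 0.0, 0.429]
ft_force: [-0.5, -0.2, -0.3]
opening: 0.14
grip_force: 30.0
```

In the tool's units: 2 mm is 0.2, 8 mm is 0.8.

Emit:
nudge_tcp:
  offsets:
    - [0.2, 0, 0, 0, 0]
    - [0.4, 0, 0, 0, 0]
    - [0.6, 0, 0, 0, 0]
    - [0.8, 0, 0, 0, 0]

```text
t: 6.35
eef_pos: [568.0, -62.6, 84.6]
tcp_rot: [-3.139, 0.006, 0.43]
ft_force: [-13.1, -7.3, 5.3]
opening: 0.139
grip_force: 30.0
```

Emit:
nudge_tcp:
  offsets:
    - [0.2, 0, 0, 0, 0]
    - [0.4, 0, 0, 0, 0]
    - [0.6, 0, 0, 0, 0]
    - [0.6, 0, 0, 0, 0]

```text
t: 6.68
eef_pos: [574.4, -60.0, 84.7]
tcp_rot: [-3.14, 0.004, 0.43]
ft_force: [-7.7, -4.2, 5.0]
opening: 0.139
grip_force: 30.0
```

Emit:
nudge_tcp:
  offsets:
    - [0.2, 0, 0.1, 0, 0]
    - [0.4, 0, 0.2, 0, 0]
    - [0.5, 0, 0.4, 0, 0]
    - [0.5, 0, 0.6, 0, 0]
    - [0.5, 0, 0.6, 0, 0]

```text
t: 7.1
eef_pos: [579.0, -57.8, 78.2]
tcp_rot: [-3.14, 0.003, 0.43]
ft_force: [-5.9, -3.2, -2.8]
opening: 0.135
grip_force: 30.0
```

```bash
python3 - <<'E'
from h import *
p,d=env.read_camera("wrist");cv2.imwrite("pics/w5.png",cv2.resize(p[180:380,220:440,::-1],None,fx=2,fy=2))
E
```

```text
(no output)
```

View pics/w5.png

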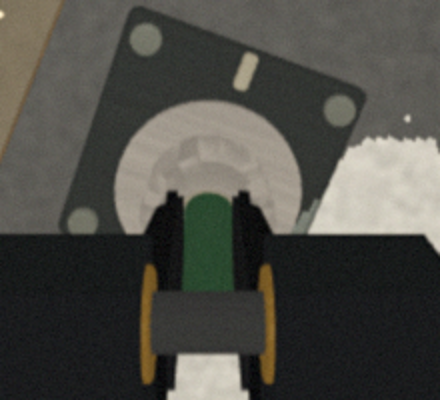

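The picture shows the cell standing in the bore at about (208,195) of the crop, nearly upright. I lower it a little more and let go.

Emit:
nudge_tcp:
  offsets:
    - [0, 0, 0.3, 0, 0]
    - [0, 0, 0.5, 0, 0]
    - [0, 0, 0.5, 0, 0.1]
    - [0, 0, 0.5, 0, 0.4]
    - [0, 0, 0.5, 0, 0.4]

```text
t: 7.57
eef_pos: [580.9, -57.7, 73.9]
tcp_rot: [3.141, -0.001, 0.429]
ft_force: [0.5, 0.3, -0.8]
opening: 0.228
grip_force: 0.0
```

Emit:
nudge_tcp:
  offsets:
    - [0, 0, 0, 0, 0.5]
    - [0, 0, 0, 0, 0.5]
    - [0, 0, -2, 0, 0.5]
    - [0, 0, -5.5, 0, 0.5]
    - [-4, 0, -8, 0, 0.5]

```text
t: 7.98
eef_pos: [552.2, -71.7, 153.0]
tcp_rot: [3.139, -0.004, 0.431]
ft_force: [-1.0, -0.4, -0.1]
opening: 0.495
grip_force: 0.0
```

```bash
python3 - <<'E'
from h import *
np.set_printoptions(precision=2,suppress=True)
p,d=env.read_camera("wrist");s=env.state();c=cam("wrist");import pickle;pickle.dump((c,p,d),open("pics/w6.pkl","wb"))
P=cloud(c,d);I=p.astype(int)
g=(I[...,1]>I[...,0]*1.2)&(I[...,1]>I[...,2]*1.1)&(np.hypot(P[...,0]-577.4,P[...,1]+57)<60)
print(s['eef_pos'],s['joints'],g.sum(),P[g].mean(0) if g.any() else 0)
uv=proj(c,[577.5,-57,65])[0].astype(int);print(uv)
x,y=uv; cv2.imwrite("pics/w6.png",cv2.resize(p[max(0,y-60):y+60,x-80:x+80,::-1],None,fx=4,fy=4))
E
```

```text
[546.05 -73.77 155.87] [-0.25  0.45  1.81 -0.    0.87  0.89] 6187 [566.05 -57.37 262.6 ]
[321 206]
```

View pics/w6.png

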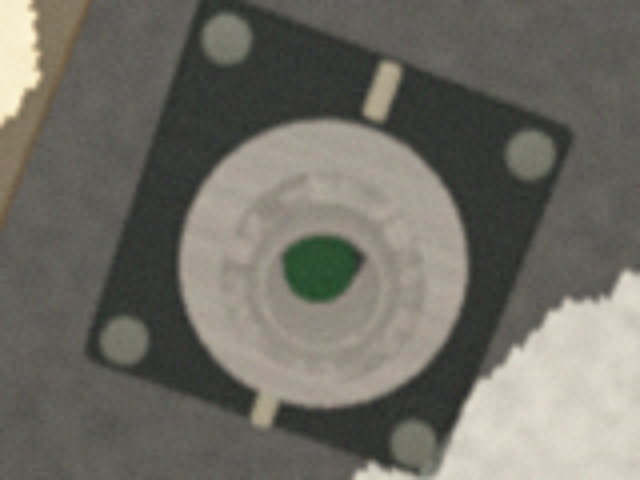

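The crop shows the green cell end deep inside the mouth at (320,268), with the start marks at (383,92) and (264,408). On to the cap.

```bash
python3 -c "
from h import *
s=env.state();print(totool(np.array([574,125,130])-s['eef_pos']))
c=cam('wrist');m=[(321-80+383/4,146+92/4),(321-80+264/4,146+408/4)];q=cast(c,m,16);print(q,q.mean(0),np.degrees(np.arctan2(*(q[0]-q[1])[1::-1])))"
```

```text
[ 108.34852716 -168.99792438   25.67083329]
[[608.21103492 -58.21024185  16.        ]
 [529.59465459 -63.72007589  16.        ]] [568.90284475 -60.96515887  16.        ] 4.0090229519783795
```

In the tool's units: -169 mm is -16.9, 108 mm is 10.8, -1.22 rad is -24.4.

Emit:
nudge_tcp:
  offsets:
    - [10.8, -16.9, 2.5, -24.4, 0.6]
    - [10.8, -16.9, 2.5, -24.4, 0.6]
    - [10.8, -16.9, 2.5, -24.4, 0.6]
    - [10.8, -16.9, 2.5, -24.4, 0.6]
    - [10.8, -16.9, 2.5, -24.4, 0.6]
  quiet: true

```text
ok
```

```bash
python3 -c "
from h import *
s=env.state();print(s['tcp_rot'],1.651-s['tcp_rot'][2],totool(np.array([574,125,130])-s['eef_pos']))"
```

```text
[ 3.14116035e+00 -5.59059431e-04  1.06079768e+00] 0.5902023156223011 [-4.26272226 -0.15025165 -4.2232748 ]
```

In the tool's units: -4 mm is -0.4, -2 mm is -0.2, -0.59 rad is -11.8.

Emit:
nudge_tcp:
  offsets:
    - [-0.2, 0, -0.4, -11.8, 0.6]
    - [-0.2, 0, -0.4, -11.8, 0.6]
    - [-0.2, 0, -0.4, -11.8, 0.6]
    - [-0.2, 0, -0.4, -11.8, 0.6]
    - [-0.2, 0, -0.4, -11.8, 0.6]
  quiet: true

```text
ok
```

Emit:
nudge_tcp:
  offsets:
    - [0, 0, 0, 0, 0.6]
    - [0, 0, 0, 0, 0.6]

```text
t: 9.03
eef_pos: [575.2, 124.5, 129.9]
tcp_rot: [3.141, -0.0, 1.641]
ft_force: [0.3, 0.5, 0.1]
opening: 0.6
grip_force: 0.0
```

```bash
python3 - <<'E'
from h import *
np.set_printoptions(precision=2,suppress=True)
s=env.state();c=cam("wrist");p,d=env.read_camera("wrist");cv2.imwrite("pics/w7.png",p[:,:,::-1])
T=R.from_euler('xyz',s['tcp_rot']).as_matrix();e=s['eef_pos'];print(e,s['tcp_rot'])
P=cloud(c,d);Q=(P-e)@T;m=(np.hypot(P[...,0]-574,P[...,1]-125)<40)
print('bench',np.median(P[m&(P[...,2]<8)][:,2]))
for z0,z1 in((54,64),(29,40)):
    k=m&(P[...,2]>z0)&(P[...,2]<z1);n,l,st,_=cv2.connectedComponentsWithStats(k.astype(np.uint8));k=l==1+np.argmax(st[1:,4]);print(z0,k.sum(),P[k].mean(0),cv2.minAreaRect(P[k][:,:2].astype(np.float32)),cv2.minAreaRect(Q[k][:,:2].astype(np.float32)))
E
```

```text
[575.24 124.48 129.92] [ 3.14 -0.    1.64]
bench 3.6939020289704843
54 1095 [573.88 125.93  58.4 ] ((573.7789306640625, 125.06145477294922), (13.860291481018066, 45.79814147949219), 4.300851821899414) ((0.6724414825439453, -1.4367008209228516), (13.86023998260498, 45.79814529418945), 89.74395751953125)
29 1855 [573.95 126.82  34.52] ((574.2926025390625, 125.94818115234375), (50.64271926879883, 49.33852767944336), 3.4101831912994385) ((1.5188140869140625, -0.8689956665039062), (49.33816909790039, 50.641571044921875), 0.6351184248924255)
```

In the tool's units: -0.8 mm is -0.08, 0.7 mm is 0.07.

Emit:
nudge_tcp:
  offsets:
    - [0.07, -0.08, 4, 0, 0.5]
    - [0.07, -0.08, 7.5, 0, 0.4]
    - [0.07, -0.08, 9.2, 0, 0.3]
    - [0.07, -0.08, 9.2, 0, 0.3]
    - [0.07, -0.08, 9.2, 0, 0.25]

```text
t: 9.5
eef_pos: [574.3, 125.0, 37.1]
tcp_rot: [-3.141, -0.0, 1.642]
ft_force: [-0.2, -0.8, -1.1]
opening: 0.307
grip_force: 0.0
```

Emit:
nudge_tcp:
  offsets:
    - [0, 0, 0, 0, 0]
    - [0, 0, 0, 0, 0]
    - [0, 0, 0, 0, 0]
    - [0, 0, 0, 0, 0]
    - [0, 0, 0, 0, 0]

```text
t: 9.92
eef_pos: [574.4, 125.1, 38.1]
tcp_rot: [3.141, -0.0, 1.644]
ft_force: [-1.0, -0.4, 1.0]
opening: 0.145
grip_force: 30.0
```

Emit:
nudge_tcp:
  offsets:
    - [0, 0, -3, 0, 0]
    - [0, 0, -7, 0, 0]
    - [0, 0, -11, 0, 0]
    - [-4, 0, -12, 0, 0]
    - [-8, 0, -12, 0, 0]

```text
t: 10.33
eef_pos: [581.5, 45.8, 161.8]
tcp_rot: [3.135, 0.001, 1.648]
ft_force: [1.6, -0.7, -1.4]
opening: 0.145
grip_force: 30.0
```

Emit:
nudge_tcp:
  offsets:
    - [-17, 0, 0, 0, 0]
    - [-17, 0, 0, 0, 0]
    - [-17, 0, 0, 0, 0]
    - [-17, 0, 0, 0, 0]
    - [-17, 0, 0, 0, 0]

```text
t: 10.75
eef_pos: [593.0, -130.3, 157.9]
tcp_rot: [3.141, 0.001, 1.64]
ft_force: [-0.5, 0.0, -1.5]
opening: 0.141
grip_force: 30.0
```

Emit:
nudge_tcp:
  offsets:
    - [0, 0, 0, 0, 0]
    - [0, 0, 0, 0, 0]
    - [0, 0, 0, 0, 0]
    - [0, 0, 0, 0, 0]

```text
t: 11.08
eef_pos: [592.7, -122.8, 157.9]
tcp_rot: [3.142, -0.0, 1.646]
ft_force: [-0.3, 0.4, -0.9]
opening: 0.142
grip_force: 30.0
```

```bash
python3 - <<'E'
from h import *
np.set_printoptions(precision=2,suppress=True)
c=cam("wrist");s=env.state();p,d=env.read_camera("wrist");cv2.imwrite("pics/w8.png",p[:,:,::-1])
import pickle;pickle.dump((c,p,d,s),open("pics/w8.pkl","wb"))
T=R.from_euler('xyz',s['tcp_rot']).as_matrix();e=s['eef_pos'];print(e,s['tcp_rot'],s['qvel'])
P=cloud(c,d);Q=(P-e)@T;m=(np.hypot(P[...,0]-577,P[...,1]+57)<70)
for z0,z1 in((8,19),(40,49),(66,76)):
    k=m&(P[...,2]>z0)&(P[...,2]<z1);n,l,st,_=cv2.connectedComponentsWithStats(k.astype(np.uint8));k=l==1+np.argmax(st[1:,4]);print(z0,k.sum(),np.median(P[k],0),cv2.minAreaRect(P[k][:,:2].astype(np.float32)),cv2.minAreaRect(Q[k][:,:2].astype(np.float32)))
k=(np.hypot(Q[...,0],Q[...,1])<45)&(Q[...,2]>-35)&(Q[...,2]<12);print('bands',[((k&(abs(Q[...,2]-z)<2)).sum(),z) for z in range(-30,12,4)])
for z in (-14,4):
    kk=k&(abs(Q[...,2]-z)<4);print(z,Q[kk].mean(0) if kk.any() else 0,cv2.minAreaRect(Q[kk][:,:2].astype(np.float32)) if kk.any() else 0)
E
```

```text
[ 592.72 -122.76  157.94] [ 3.14 -0.    1.65] [ 0. -0. -0. -0. -0. -0.]
8 2752 [577.31 -26.88  15.54] ((575.639892578125, -34.55610656738281), (90.17967224121094, 41.876895904541016), 4.263902187347412) ((89.21636962890625, -10.401615142822266), (41.87657928466797, 90.17965698242188), 0.05154065042734146)
40 2152 [578.82 -55.22  45.66] ((577.2905883789062, -58.18821716308594), (59.511348724365234, 59.16870880126953), 4.480207443237305) ((65.5323486328125, -10.53304672241211), (59.5113525390625, 59.1687126159668), 89.83570861816406)
66 1440 [577.77 -56.42  68.34] ((577.2619018554688, -57.96603012084961), (33.803184509277344, 38.4965705871582), 4.310542106628418) ((65.7596435546875, -10.544553756713867), (38.496543884277344, 33.80314254760742), 0.004948790185153484)
bands [(np.int64(121), -30), (np.int64(146), -26), (np.int64(1306), -22), (np.int64(623), -18), (np.int64(148), -14), (np.int64(121), -10), (np.int64(101), -6), (np.int64(77), -2), (np.int64(1303), 2), (np.int64(481), 6), (np.int64(199), 10)]
-14 [ 16.83  -0.35 -14.04] ((13.560157775878906, 1.4401302337646484), (19.93326187133789, 24.471019744873047), 32.05885696411133)
4 [12.51 -0.31  3.69] ((11.64328670501709, -0.14496612548828125), (27.67397689819336, 49.812896728515625), 0.16460774838924408)
```

View pics/w8.png

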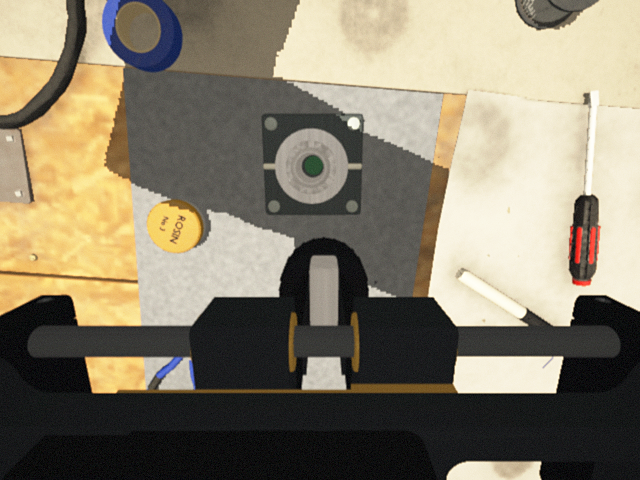

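The picture shows the tube at (312,165) with the cell's green end inside and the marks left and right of it. The cap is held level below at (323,270), its bar crosswise to the marks. I move over the tube's axis.

In the tool's units: 65.3 mm is 6.53, 42 mm is 4.2.

Emit:
nudge_tcp:
  offsets:
    - [4, -1.015, 0, 0, 0]
    - [6.53, -1.015, 0, 0, 0]
    - [6.53, -1.015, 2, 0, 0]
    - [6.53, -1.015, 4.2, 0, 0]
    - [6.53, -1.015, 4.8, 0, 0]

```text
t: 11.55
eef_pos: [576.7, -58.2, 107.7]
tcp_rot: [-3.139, -0.001, 1.647]
ft_force: [0.4, -0.2, -0.6]
opening: 0.145
grip_force: 30.0
```

Emit:
nudge_tcp:
  offsets:
    - [0, 0, 0, 0, 0]
    - [0, 0, 0, 0, 0]
    - [0, 0, 0, 0, 0]

```text
t: 11.8
eef_pos: [578.3, -60.0, 110.8]
tcp_rot: [3.14, 0.0, 1.644]
ft_force: [0.3, 0.4, -1.5]
opening: 0.146
grip_force: 30.0
```

```bash
python3 -c "
import pickle
from h import *
s0=pickle.load(open('pics/w8.pkl','rb'))[3];T=R.from_euler('xyz',s0['tcp_rot']).as_matrix()
s=env.state();print((s['eef_pos']-s0['eef_pos'])@T,s['eef_pos'],s['qvel'])"
```

```text
[63.69823528 -9.62429557 47.12537565] [578.33439237 -59.95987099 110.82127503] [-2.72706645e-03 -4.71721177e-03  1.43166341e-03  7.37087088e-05
 -3.05392135e-03 -1.24278315e-03]
```

In the tool's units: 1.6 mm is 0.16, -0.5 mm is -0.05.

Emit:
nudge_tcp:
  offsets:
    - [0.16, -0.05, 0.2, 0, 0]
    - [0.16, -0.05, 0.4, 0, 0]
    - [0.16, -0.05, 0.6, 0, 0]
    - [0.16, -0.05, 0.6, 0, 0]
    - [0.16, -0.05, 0.6, 0, 0]

```text
t: 12.22
eef_pos: [577.2, -58.4, 103.8]
tcp_rot: [-3.142, -0.0, 1.644]
ft_force: [0.6, 0.4, -0.4]
opening: 0.144
grip_force: 30.0
```

```bash
python3 -c "
import pickle
from h import *
s0=pickle.load(open('pics/w8.pkl','rb'))[3];T=R.from_euler('xyz',s0['tcp_rot']).as_matrix()
s=env.state();print((s['eef_pos']-s0['eef_pos'])@T,s['qvel'])"
```

```text
[ 65.37663336 -10.67842139  54.12396783] [ 1.43692461e-05 -2.81810518e-03 -2.08832390e-03  1.10925230e-03
  5.44083336e-05  9.94923842e-05]
```

Emit:
nudge_tcp:
  offsets:
    - [0, 0.04, 0.15, 0, 0]
    - [0, 0.04, 0.3, 0, 0]
    - [0, 0.04, 0.45, 0, 0]
    - [0, 0.04, 0.6, 0, 0]
    - [0, 0.04, 0.6, 0, 0]

```text
t: 12.63
eef_pos: [577.4, -58.3, 97.4]
tcp_rot: [-3.141, -0.0, 1.644]
ft_force: [-0.2, 0.1, -0.7]
opening: 0.143
grip_force: 30.0
```

Emit:
nudge_tcp:
  offsets:
    - [0, 0, 0.1, 0, 0]
    - [0, 0, 0.2, 0, 0]
    - [0, 0, 0.3, 0, 0]
    - [0, 0, 0.3, 0, 0]

```text
t: 12.97
eef_pos: [577.5, -58.3, 94.7]
tcp_rot: [-3.141, -0.0, 1.644]
ft_force: [0.6, -0.3, -1.5]
opening: 0.144
grip_force: 30.0
```

In the tool's units: 1.5 mm is 0.15, 1 mm is 0.1.

Emit:
nudge_tcp:
  offsets:
    - [0, 0, 0.05, 0, 0]
    - [0, 0, 0.1, 0, 0]
    - [0, 0, 0.15, 0, 0]
    - [0, 0, 0.15, 0, 0]

```text
t: 13.3
eef_pos: [577.7, -58.3, 94.0]
tcp_rot: [3.141, 0.0, 1.644]
ft_force: [-1.5, 0.4, 7.0]
opening: 0.144
grip_force: 30.0
```

Emit:
nudge_tcp:
  offsets:
    - [0, 0, 0.05, 0, 0]
    - [0, 0, 0.1, 0, 0]
    - [0, 0, 0.1, 0, 0]

```text
t: 13.55
eef_pos: [577.8, -58.3, 93.8]
tcp_rot: [3.14, 0.0, 1.644]
ft_force: [-5.3, 0.8, 16.0]
opening: 0.146
grip_force: 30.0
```

Contact is at tip z 94, exactly the "resting on the thread" height of 56 mm. I turn counter-clockwise (negative tool turn), keeping it pressed down.

In the tool's units: -0.5 rad is -10.

Emit:
nudge_tcp:
  offsets:
    - [0, 0, 0, -2.5, 0]
    - [0, 0, 0, -5, 0]
    - [0, 0, 0, -7.5, 0]
    - [0, 0, 0, -10, 0]
    - [0, 0, 0, -12, 0]

```text
t: 13.97
eef_pos: [578.8, -58.2, 93.9]
tcp_rot: [3.139, 0.002, 2.25]
ft_force: [-0.9, 3.6, 12.8]
opening: 0.143
grip_force: 30.0
```

Emit:
nudge_tcp:
  offsets:
    - [0, 0, 0, -2.5, 0]
    - [0, 0, 0, -5, 0]
    - [0, 0, 0, -7.5, 0]
    - [0, 0, 0, -10, 0]
    - [0, 0, 0, -10, 0]

```text
t: 14.38
eef_pos: [578.3, -58.2, 93.7]
tcp_rot: [3.141, 0.002, 2.753]
ft_force: [-0.7, 1.0, 11.5]
opening: 0.146
grip_force: 30.0
```

In the tool's units: -0.465 rad is -9.3.

Emit:
nudge_tcp:
  offsets:
    - [0, 0, 0, -2.4, 0]
    - [0, 0, 0, -4.8, 0]
    - [0, 0, 0, -7.2, 0]
    - [0, 0, 0, -9.3, 0]
    - [0, 0, 0, -9.3, 0]

```text
t: 14.8
eef_pos: [577.6, -58.3, 92.4]
tcp_rot: [-3.142, 0.0, -3.069]
ft_force: [0.2, 1.1, 0.2]
opening: 0.147
grip_force: 30.0
```

Emit:
nudge_tcp:
  offsets:
    - [0, 0, 0.1, 0, 0]
    - [0, 0, 0.25, 0, 0]
    - [0, 0, 0.4, 0, 0]
    - [0, 0, 0.4, 0, 0]

```text
t: 15.13
eef_pos: [577.4, -58.3, 87.9]
tcp_rot: [3.141, -0.0, -3.075]
ft_force: [0.1, 0.7, -0.6]
opening: 0.143
grip_force: 30.0
```

In the tool's units: 4 mm is 0.4, 3 mm is 0.3.

Emit:
nudge_tcp:
  offsets:
    - [0, 0, 0.15, 0, 0]
    - [0, 0, 0.3, 0, 0]
    - [0, 0, 0.4, 0, 0]
    - [0, 0, 0.4, 0, 0]

```text
t: 15.47
eef_pos: [577.6, -58.3, 84.2]
tcp_rot: [3.141, -0.0, -3.074]
ft_force: [-0.6, 0.1, -0.9]
opening: 0.145
grip_force: 30.0
```

Emit:
nudge_tcp:
  offsets:
    - [0, 0, 0.05, 0, 0]
    - [0, 0, 0.1, 0, 0]
    - [0, 0, 0.1, 0, 0]

```text
t: 15.72
eef_pos: [577.7, -58.3, 84.0]
tcp_rot: [-3.141, 0.001, -3.074]
ft_force: [-2.0, 1.0, 6.9]
opening: 0.147
grip_force: 30.0
```

In the tool's units: 1 mm is 0.1, 0.2 mm is 0.02, 0.12 rad is 2.4.

Emit:
nudge_tcp:
  offsets:
    - [0, 0, 0.02, 2.4, 0]
    - [0, 0, 0.04, 4.8, 0]
    - [0, 0, 0.06, 7.2, 0]
    - [0, 0, 0.08, 9.6, 0]
    - [0, 0, 0.1, 12, 0]

```text
t: 16.13
eef_pos: [578.1, -58.6, 83.8]
tcp_rot: [3.141, 0.002, 2.604]
ft_force: [-3.2, -0.8, 15.4]
opening: 0.146
grip_force: 30.0
```

Emit:
nudge_tcp:
  offsets:
    - [0, 0, 0.02, 2.4, 0]
    - [0, 0, 0.04, 4.8, 0]
    - [0, 0, 0.06, 7.2, 0]
    - [0, 0, 0.08, 9.6, 0]
    - [0, 0, 0.1, 12, 0]

```text
t: 16.55
eef_pos: [577.9, -58.4, 82.1]
tcp_rot: [3.141, 0.001, 2.003]
ft_force: [-0.7, -0.4, 6.1]
opening: 0.142
grip_force: 30.0
```

Emit:
nudge_tcp:
  offsets:
    - [0, 0, 0.03, 2, 0]
    - [0, 0, 0.05, 4, 0]
    - [0, 0, 0.05, 5.4, 0]
    - [0, 0, 0.05, 5.4, 0]

```text
t: 16.88
eef_pos: [577.8, -58.4, 81.6]
tcp_rot: [3.141, 0.0, 1.735]
ft_force: [-2.0, -0.3, 6.3]
opening: 0.146
grip_force: 30.0
```

```bash
python3 -c "
from cell import env
print(env.state()['moment'])"
```

```text
[-0.03342558  0.43890248 -0.03234022]
```

Emit:
nudge_tcp:
  offsets:
    - [0, 0, 0, 0.6, 0]
    - [0, 0, 0, 1.2, 0]
    - [0, 0, 0, 1.2, 0]

```text
t: 17.13
eef_pos: [577.6, -58.4, 81.5]
tcp_rot: [3.141, 0.001, 1.679]
ft_force: [-3.4, -0.3, 7.9]
opening: 0.146
grip_force: 30.3
```

```bash
python3 -c "
from cell import env
print(env.state()['moment'])"
```

```text
[-0.08189897  0.58400717  0.56890889]
```

The moment jumped at the stop and tip z is 81.5, i.e. a cap height of 43.5 mm: screwed home. I let go and check.

In the tool's units: -0.7 mm is -0.07.

Emit:
nudge_tcp:
  offsets:
    - [0, 0, -0.07, 0, 0]
    - [0, 0, -0.07, 0, 0.3]
    - [0, 0, -0.07, 0, 0.4]
    - [0, 0, -0.07, 0, 0.4]
    - [0, 0, -0.07, 0, 0.4]

```text
t: 17.55
eef_pos: [577.7, -58.3, 81.5]
tcp_rot: [3.141, -0.0, 1.679]
ft_force: [-0.1, -0.1, -0.5]
opening: 0.365
grip_force: 0.0
```

Emit:
nudge_tcp:
  offsets:
    - [0, 0, -2, 0, 0.5]
    - [0, 0, -5.5, 0, 0.5]
    - [0, 0, -7, 0, 0.5]
    - [-3.5, 0, -7, 0, 0.5]
    - [-6, 0, -7, 0, 0.5]

```text
t: 17.97
eef_pos: [584.8, -118.6, 153.1]
tcp_rot: [3.139, 0.001, 1.681]
ft_force: [-0.4, 0.0, -0.5]
opening: 0.501
grip_force: 0.0
```

Emit:
nudge_tcp:
  offsets:
    - [0, 0, 0, 0, 0.5]
    - [0, 0, 0, 0, 0.5]
    - [0, 0, 0, 0, 0.5]
    - [0, 0, 0, 0, 0.5]

```text
t: 18.3
eef_pos: [583.9, -117.1, 151.3]
tcp_rot: [-3.141, -0.0, 1.68]
ft_force: [0.7, -0.6, 0.2]
opening: 0.497
grip_force: 0.0
```

```bash
python3 - <<'E'
from h import *
np.set_printoptions(precision=2,suppress=True)
c=cam("wrist");s=env.state();p,d=env.read_camera("wrist");cv2.imwrite("pics/w9.png",p[:,:,::-1])
P=cloud(c,d);m=(np.hypot(P[...,0]-577,P[...,1]+57)<70)
for z0,z1 in((8,19),(72,82),(94,106)):
    k=m&(P[...,2]>z0)&(P[...,2]<z1);n,l,st,_=cv2.connectedComponentsWithStats(k.astype(np.uint8));k=l==1+np.argmax(st[1:,4]);print(z0,k.sum(),np.median(P[k],0),cv2.minAreaRect(P[k][:,:2].astype(np.float32)))
E
```

```text
8 2917 [573.94 -26.93  15.55] ((575.8309936523438, -34.79111099243164), (89.9271240234375, 43.44441604614258), 4.401390552520752)
72 1260 [591.58 -55.08  78.11] ((589.7613525390625, -53.03178024291992), (23.815114974975586, 49.76210021972656), 24.00565528869629)
94 1539 [577.28 -57.73 102.02] ((577.4154052734375, -58.69002151489258), (13.976221084594727, 45.880271911621094), 9.337252616882324)
```

View pics/w9.png

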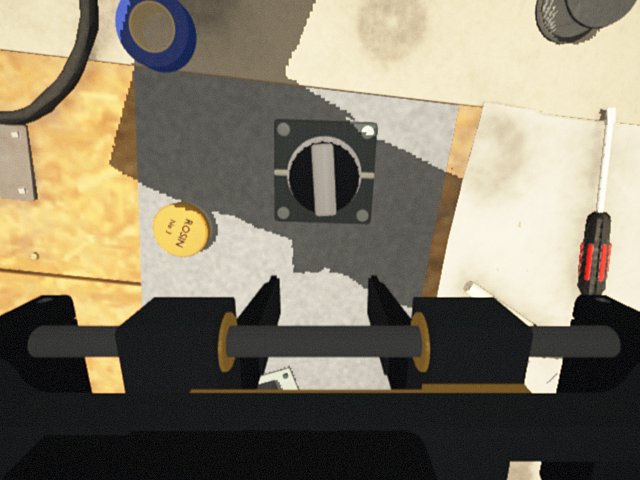

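The picture shows the cap on the tube at (324,178). Its bar sits at 99.3° against marks at 4.4°, which is 85° clockwise, and its top is at the screwed-home height. The tin, tape and reel have not moved.

```bash
python3 -c "
from cell import env
print(env.job_done())"
```

```text
the job is handed in; nothing more can be done
None
```

The cell is in the tube and the cap is screwed home against its stop and released (bar 85° clockwise of the marks, cap at 43.5 mm). The job was handed in after about 18 s, with the tin, reel, tape roll and cutters left untouched.

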